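Take the filter cover off the bench dust extractor

TASK

Open the dust extractor so its filter can be changed: press the maroon snap tab of the grey cover inward by its thumb pad, gently enough not to break it, and bring that edge of the cover up out of its catch. Then lift the cover off without forcing its tongues, and set it down flat in the red tray, handle upward, before letting go of it. Leave the plaster cast, the bottle and the mug where they are.

Things in the scene. Friction and masses are not known exactly. Their poses are not given: they have to be found in the camera images.
- unit: Bench dust extractor: white box 180 (x) x 150 (y) x 90 mm high, fixed. Origin: centre of its underside; x runs from the tab's side to the tongues' side, z up. In its flat top is the filter bay, 112 (x) x 86 mm, centred. The rims at x -56 (near lip) and +56 (far lip) are 4 mm thick, hollow beneath. A dial 26 mm wide, 10 mm high stands on top at x -60, y +59.
- cover: Loose grey cover of the filter bay, about 0.12 kg: plate 110 (x) x 84 (y) x 5 mm, its top flush with the box top, 1 mm play all round. Origin: centre of the plate's underside; axes start about along the unit's. Tab at its -x edge, tongues at its +x edge. Lying flat it rests on tongues and hook, origin 4 mm above what it lies on.
- handle (a point): Middle of the cover's handle, a grey upright rib 46 mm long (along the cover's x), 12 mm thick (y), from 5 to 29 mm above the cover's origin; this point lies 17 mm above that origin.
- tongues (a point): Midway between the tips of the cover's two tongues (each 16 mm wide, at y -26 and +26, 4 mm high, just under the plate). They reach 6 mm under the far lip, and come free when the cover, its -x edge raised, is drawn about 8 mm towards its -x while it is lifted. Lifting straight up jams them.
- tab: Maroon snap tab: upright plate 5 mm thick (x), 40 mm wide, from 4 mm below to 25 mm above the cover's underside. Origin: its middle, at the height of that underside; at rest at x -50.5 mm of the cover. Its outer side (-x) bears a thumb pad: press there, towards +x. It flexes up to 5.2 mm: 3 N to start, 2 N more per mm, 13 to 14 N at its stop. Near 17 N it snaps.
- thumb_pad (a point): Middle of the tab's outer side, 11 mm above the box top. The ribbed pad here (30 wide, 17 mm high, its foot 2 mm above the box top) stands out 3 to 17 mm towards -x, differently each time and not measured: feel for it. Nothing pushes the cover up by itself; a fingertip that keeps pressing the pad and moves up takes the edge along by friction.
- hook (a point): Tip of the hook at the tab's foot, 28 mm wide, 4 mm high. It catches 4 mm under the near lip and is free once the tab is pushed in, 4 to 5 mm. Once that edge is up by 9 mm or more the tab can be let go: the hook then rests on the near lip and the cover stays propped up.
- tray: Red open tray 190 (x) x 170 (y) x 22 mm high, walls 4 mm, fixed. Origin: centre of its underside; its inner floor is 4 mm above it.
- cast: Plaster dental cast with teeth, 58 x 66 x 43 mm high, loose bystander. Origin: centre of its underside.
- bottle: Amber bottle with black cap, 42 mm across, 100 mm high, loose bystander. Origin: centre of its underside.
- mug: Blue mug, 72 mm across, 85 mm high, loose bystander. Origin: centre of its underside.
Mind the look-alikes: they are no part of the job. Of the things like the cover, leave any that is green; of the rest the larger one is meant.

How it is judged:
By the outcome, as a careful person would: the job done as asked, in the order asked, and still so for the second after the job is handed in, with the robot touching nothing.
It also fails if it takes over 72 s, if anything falls off the work surface, if the arm or the gripper's body presses on something with over 40 N, if the wrist force passes 120 N, or if a joint passes its speed limit or range.

ROBOT

A 6-joint arm with a two-finger parallel gripper is mounted at the origin on the work surface. World frame = base frame: x ahead of the robot, y to its left, z up, the work surface at z = 0. Lengths are in m, angles in rad, forces in N, time in s.
With the tool pointing down it reaches from about 0.3 to 0.85 m from the base axis. Payload 5.4 kg.
Tool frame: the origin (TCP) lies midway between the tips of the shut fingers; the grasp point (between the pads) lies 19 mm behind it; z points along the fingers, y is the line along which they close (so a half turn about z gives the same grasp; the last joint's range is limited). The gripper opens to 85 mm and grips with 20 to 120 N. Pads are 22 mm wide; open, the fingers measure 114 mm over their backs; the gripper's body (76 mm by 85 mm) begins 54 mm behind the grasp point. The pads swing forward as they close: fully open they stand 13 mm farther back than shut.
Start: joints at [0.948, 0.158, 1.597, -0, 1.386, -0.21], TCP at [0.231, 0.527, 0.231] pointing down, gripper open.
Joint ranges: [-2.91, 2.91], [-0.94, 2.29], [0.18, 2.7], [-1.29, 4.43], [0.17, 2.64], [-3, 3]. Speed limits (rad/s): [2.57, 2.57, 3.14, 3.14, 3.14, 3.14].

INTERFACE

Orientations are given as a unit quaternion [x, y, z, w].
In Python, from bench import status, viewer, order gives the robot as it stands.
- The arm moves only by the tool jog_arm, never from a script. Its arguments are lists of equal length, an entry for each row: "offset": the shift along the tool's x, y, z normalised to -1 to 1, where 1 is 40 cm, a list of three; "twist": the turn about the tool's z normalised to -1 to 1, where 1 is 45 degrees; "fingers": the finger opening in mm, from 0 to 85.4. A call has 1 to 10 rows; each row is the pose to reach, as a shift and turn from the pose commanded when the call began, along the tool's axes at that moment; what a row does not reach only later rows make up. A row lasts 1/10 s, in which the tool goes at most 50 mm and 8.59 degrees, less where a joint would pass 70% of its speed; a pose out of reach is approached as far as the arm can. A call with a number of a shift or a turn outside -1 to 1 is refused whole. A call with a gripper value outside its range is refused whole. The fingers move at their own pace and stop on an object; the grip force is fixed at half the most. Time passes only in rows, so rows that repeat a pose let the fingers close. It gives the time, the measured TCP pose, the force, the opening and the grip force at its end, in the units of the state.
- status.get_state(): the state, without advancing time (a new reading comes with each control period).
- viewer.grab_frame(name): name is "scene" or "top" or "wrist"; returns a dict with "color" (480x640x3 uint8, red, green, blue), "range_z" (480x640 float32, m along the optical axis (not along the pixel's ray), 0 where there is no reading), "fov_y" (degrees; the focal length in pixels is half the picture's height over the tangent of half this angle, whatever the lens; pixels are square), "cx", "cy" (the principal point, pixels), "distortion" ([k1, k2, p1, p2, k3] as OpenCV has them; the pictures are not rectified), "xyz" and "orientation" of the camera in the world. Camera axes: x right, y down, z forward; pixel columns grow to the right and rows downward; lengths in m; the calibration is good to about 2 mm. A picture is of the moment at which its call begins.
- order.hand_in(): hands the job in; it is judged then, once.
The state is a dict: "t": time; "qpos": joint angles; "qd": joint speeds; "joint_torque": joint torques, N m; "ee_pos": TCP position; "orientation": TCP orientation; "contact_force": force on the tool from outside, world axes, zero at the start; "torque": the same for the moment, N m; "gripper_width": opening from 0.0 (shut) to 1.0 (fully open); "grip_force": force on a finger pad.
Only numpy, scipy, OpenCV 4.12 (cv2) and the standard library are available. Lean on these libraries where they do the work, as an engineer would, in place of code of your own. Each camera call takes 0.05 s, during which the arm holds its last target. There are 200 camera calls.

## Working session

There is one attempt and no reset: what is moved stays moved. The work goes in short steps, Python scripts to look and compute and a tool call to move; the robot and the scene stay as the last step left them, time stands still between calls to the robot, and variables do not carry over. Pictures are saved under pics/ and viewed, at most 10 in all, crops included, and the job is handed in when it is done.

Besides the shell and the picture viewer there is one more tool, called after ">>>" as name(argument=value, ...) on one line, values as JSON. jog_arm: Moves the arm, as the interface text tells. Its arguments: {"type":"object","properties":{"offset":{"type":"array","items":{"type":"array","items":{"type":"number","minimum":-1,"maximum":1}}},"twist":{"type":"array","items":{"type":"number","minimum":-1,"maximum":1}},"fingers":{"type":"array","items":{"type":"number"}}},"required":["offset","twist","fingers"]}

```bash
mkdir -p pics
cat > h.py <<'E'
import numpy as np, cv2, pickle
from scipy.spatial.transform import Rotation as R
from bench import status, viewer, order
def K(f):
    F=240/np.tan(np.radians(f["fov_y"])/2); return np.array([[F,0,f["cx"]],[0,F,f["cy"]],[0,0,1]])
def grab(n,tag):
    f=viewer.grab_frame(n); pickle.dump(f,open(f"pics/{tag}.pkl","wb"))
    cv2.imwrite(f"pics/{tag}.png",f["color"][:,:,::-1]); return f
def load(tag): return pickle.load(open(f"pics/{tag}.pkl","rb"))
def cloud(f):
    "world xyz for each pixel, 480x640x3 (nan where none)"
    v,u=np.mgrid[0:480,0:640].astype(np.float32)
    n=cv2.undistortPoints(np.stack([u.ravel(),v.ravel()],1)[:,None],K(f),np.array(f["distortion"]))[:,0]
    z=f["range_z"].ravel().astype(float); z[z==0]=np.nan
    p=np.c_[n*z[:,None],z]
    return (R.from_quat(f["orientation"]).apply(p)+f["xyz"]).reshape(480,640,3)
def ray_at(f,uv,h):
    "world points of pixels uv on plane z=h"
    n=cv2.undistortPoints(np.array(uv,np.float32)[:,None],K(f),np.array(f["distortion"]))[:,0]
    d=R.from_quat(f["orientation"]).apply(np.c_[n,np.ones(len(n))]); o=np.array(f["xyz"])
    return o+d*((h-o[2])/d[:,2])[:,None]
def proj(f,P):
    q=R.from_quat(f["orientation"]).inv().apply(np.atleast_2d(P)-f["xyz"])
    return cv2.projectPoints(q,np.zeros(3),np.zeros(3),K(f),np.array(f["distortion"]))[0][:,0]
E
python3 - <<'E'
from h import *
s=status.get_state(); print({k:np.round(v,3) for k,v in s.items()})
for n in("top","scene"):
    f=grab(n,n+"0"); print(n,f["fov_y"],f["cx"],f["cy"],f["distortion"],f["xyz"],f["orientation"])
E
```

```text
{'t': np.float64(0.0), 'qpos': array([ 0.948,  0.159,  1.598, -0.   ,  1.386, -0.21 ]), 'qd': array([-0.002,  0.001,  0.001,  0.   , -0.001, -0.   ]), 'joint_torque': array([ 0.0000e+00, -3.9602e+01, -3.3142e+01, -0.0000e+00,  9.0000e-03,
       -0.0000e+00]), 'ee_pos': array([0.23 , 0.526, 0.23 ]), 'orientation': array([ 0.205,  0.979, -0.001, -0.   ]), 'contact_force': array([ 0.05 , -0.698,  0.756]), 'torque': array([-0.062,  0.043,  0.001]), 'grip_force': np.float64(0.0), 'gripper_width': np.float64(1.003)}
top 45.617912180135754 315.55991930274325 237.27453287182755 [-0.02834191  0.          0.          0.          0.        ] [0.37013035 0.11021488 1.40365604] [-0.70139947  0.70910055 -0.05397564  0.04797725]
scene 46.92761367393601 321.9998227124957 243.11502985619697 [0.00834473 0.         0.         0.         0.        ] [1.41200241 0.10402622 0.83446319] [ 0.64447978  0.64459401 -0.29622711 -0.28529612]
```

View pics/top0.png

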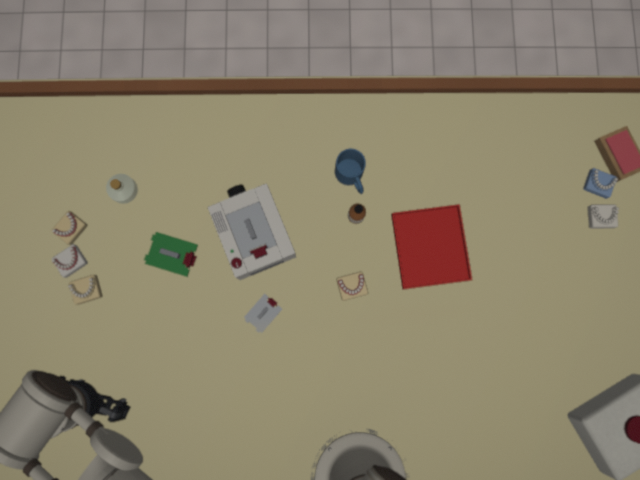

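View pics/scene0.png

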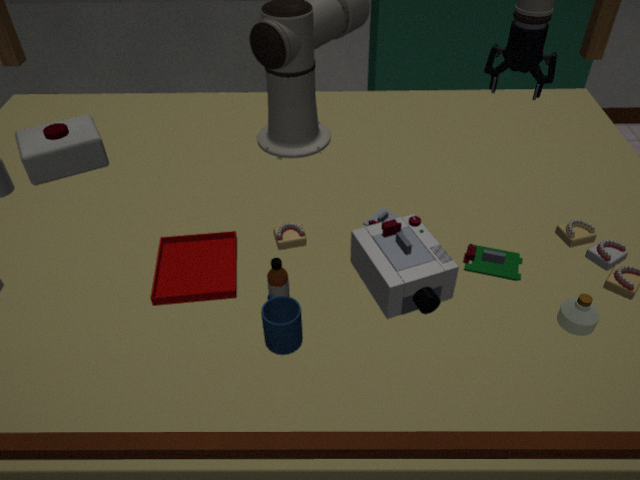

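Top view candidates for the cover:
- Grey plate with maroon tab in the white box, (250,232).
- Smaller grey loose one, (264,312).
- Green one, (171,254).

The one in the box fits, as the larger non-green one. The tray is at (432,247), the cast at (352,286), the bottle at (357,212) and the mug at (350,168). I'll confirm in a crop and measure.

Run:
```python
from h import *
f=load("top0"); C=cloud(f)
c=cv2.resize(f["color"][175:340,195:305,::-1],None,fx=3.6,fy=3.6,interpolation=cv2.INTER_CUBIC)
cv2.imwrite("pics/crop1.png",c)
print("table z",np.nanmedian(C[350:400,250:300,2]))
def rect(m,name):
    P=C[m][:,:2].astype(np.float32); r=cv2.minAreaRect(P); print(name,m.sum(),np.round(r[0],4),np.round(r[1],4),round(r[2],2)); return r
sub=np.zeros((480,640),bool); sub[175:290,200:305]=1
z=C[...,2]; rect(sub&(z>.082)&(z<.096),"unit top")
hsv=cv2.cvtColor(f["color"],cv2.COLOR_RGB2HSV)
sub2=np.zeros((480,640),bool); sub2[195:300,380:480]=1
red=sub2&((hsv[...,0]<8)|(hsv[...,0]>172))&(hsv[...,1]>150); rect(red,"tray"); print(np.nanpercentile(z[red],[5,50,95]))
mar=sub&((hsv[...,0]<8)|(hsv[...,0]>165))&(hsv[...,1]>120)
n,l,st,ce=cv2.connectedComponentsWithStats(mar.astype(np.uint8)); 
for i in range(1,n):
    if st[i,4]>8: print("maroon",st[i],ce[i],np.round(np.nanmedian(C[l==i],0),4),np.nanmax(z[l==i]))
sub[:]=0; sub[200:265,215:290]=1
# above the top: handle, tab, dial
h=sub&(z>.103); n,l,st,ce=cv2.connectedComponentsWithStats(h.astype(np.uint8))
for i in range(1,n):
    if st[i,4]>8: print("high",st[i],np.round(np.nanmean(C[l==i],0),4),np.nanmax(z[l==i])); rect(l==i,"")
for nm,b in dict(cast=(268,304,333,372),bottle=(198,226,345,370),mug=(145,195,330,370)).items():
    m=np.zeros_like(sub); m[b[0]:b[1],b[2]:b[3]]=1; m&=z>.02; print(nm,np.round(np.nanmin(C[m],0),3),np.round(np.nanmax(C[m],0),3))
```

```text
table z 0.0003307224895563454
unit top 4436 [0.5808 0.2496] [0.1817 0.1504] 21.8
tray 5162 [ 0.5483 -0.1864] [0.1854 0.1675] 7.74
[7.88120156e-05 5.11218248e-03 1.94066691e-02]
maroon [252 246  14  11  88] [259.38636364 251.43181818] [0.526  0.2256 0.1092] 0.11680661861693142
maroon [232 259   9   8  44] [235.88636364 261.90909091] [0.5044 0.2828 0.1017] 0.10950484952192041
high [244 219  12  20 113] [0.5794 0.2487 0.114 ] 0.11944928042441072
 113 [0.5799 0.249 ] [0.0461 0.0121] 21.26
high [250 245  17  14 132] [0.5264 0.2276 0.1096] 0.11687829208758704
 132 [0.5255 0.2272] [0.0212 0.0388] 20.82
cast [ 0.417 -0.026  0.02 ] [0.485 0.047 0.045]
bottle [ 0.605 -0.021  0.02 ] [0.647 0.019 0.108]
mug [ 0.675 -0.023  0.02 ] [0.775 0.049 0.095]
```

View pics/crop1.png

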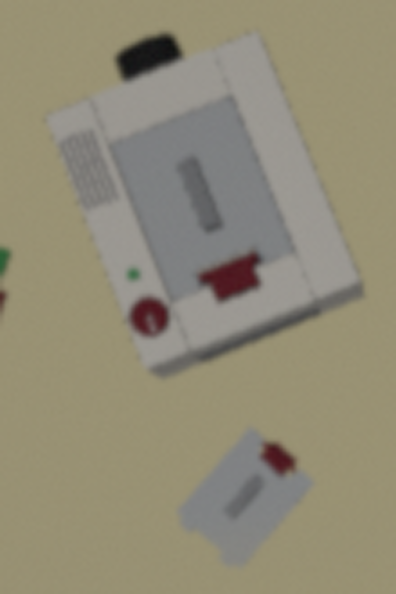

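The crop confirms it: the grey plate with handle and maroon tab sits in the white box, crop (200,190). The smaller grey one lies below it at crop (248,500). Measured against the sizes given:
- The unit top measures 182 x 150 mm, with centre (0.581, 0.250) and yaw 21.5°.
- The handle is 46 x 12 mm, as it should be.
- The pad's outer side is about x' = -70 mm.

Next I approach with the fingers shut.

```bash
cat >> h.py <<'E'
U0=np.array([.5808,.2496]); UY=np.radians(21.5); UX=np.array([np.cos(UY),np.sin(UY)]); UV=np.array([-UX[1],UX[0]])
def st():
    s=status.get_state(); p=np.array(s["ee_pos"]); d=p[:2]-U0
    Rm=R.from_quat(s["orientation"]).as_matrix()
    print("t",round(s["t"],2),"p",np.round(p,4),"unit xy",np.round([d@UX,d@UV],4),"yaw x",round(np.degrees(np.arctan2(Rm[1,0],Rm[0,0])),2),"tilt",np.round(Rm[:,2],4),"F unit",np.round([s["contact_force"][:2]@UX,s["contact_force"][:2]@UV,s["contact_force"][2]],2),"w",round(s["gripper_width"],3),"gf",round(s["grip_force"],1))
    return p,Rm
def go(x,y,z):
    "offset to unit-frame x,y and world z"
    p,Rm=st(); t=np.r_[U0+x*UX+y*UV,z]; print("offset",np.round(Rm.T@(t-p)/.4,4))
E
python3 -c "
from h import *
go(-.097,0,.2)"
```

```text
t 0.1 p [0.2303 0.5262 0.2304] unit xy [-0.2247  0.3858] yaw x 156.35 tilt [-0.001  -0.0014 -1.    ] F unit [-0.14 -0.46  0.17] w 0.999 gf 0.0
offset [-0.909  -0.4539  0.0765]
```

>>> jog_arm(offset=[[-0.909, -0.454, 0.0], [-0.909, -0.454, 0.0], [-0.909, -0.454, 0.0], [-0.909, -0.454, 0.0], [-0.909, -0.454, 0.0], [-0.909, -0.454, 0.0], [-0.909, -0.454, 0.07], [-0.909, -0.454, 0.07], [-0.909, -0.454, 0.07], [-0.909, -0.454, 0.07]], twist=[-1, -1, -1, -1, -1, -1, -1, -1, -1, -1], fingers=[0, 0, 0, 0, 0, 0, 0, 0, 0, 0])

```text
t: 1.1
ee_pos: [0.4922, 0.2109, 0.2016]
orientation: [-0.183, 0.983, -0.001, -0.001]
contact_force: [0.1, 0.3, 0.6]
gripper_width: -0.002
grip_force: 0.0
```

```bash
python3 -c "
from h import *
go(-.097,0,.096); f=grab('wrist','w1'); C=cloud(f)
z=C[...,2]; D=C[...,:2]-U0; x=D@UX; y=D@UV
def ex(m,n):
  if m.sum(): print(n,m.sum(),np.round([np.percentile(x[m],[1,50,99]),np.percentile(y[m],[1,50,99]),np.percentile(z[m],[1,50,99])],4).tolist())
near=(abs(y)<.03)&(abs(x)<.1)
ex(near&(z>.096)&(x<-.035)&(z<.115),'tab'); ex(near&(z>.105)&(x>-.03)&(z<.118),'handle'); ex((abs(y)<.09)&(abs(x)<.12)&(z>.086)&(z<.094),'top')
"
```

```text
t 1.1 p [0.4922 0.2109 0.2016] unit xy [-0.0966 -0.0035] yaw x -158.95 tilt [-0.0022 -0.0016 -1.    ] F unit [0.19 0.21 0.57] w -0.002 gf 0.0
offset [0.0003 0.0089 0.264 ]
tab 511 [[-0.0682, -0.0671, -0.0521], [-0.015, 0.0035, 0.0173], [0.0962, 0.1075, 0.111]]
handle 97 [[0.0105, 0.0174, 0.0239], [-0.0054, -0.0032, -0.001], [0.1137, 0.115, 0.1162]]
top 14110 [[-0.0888, -0.0616, 0.0455], [-0.074, -0.0065, 0.0726], [0.0872, 0.0909, 0.0926]]
```

View pics/w1.png

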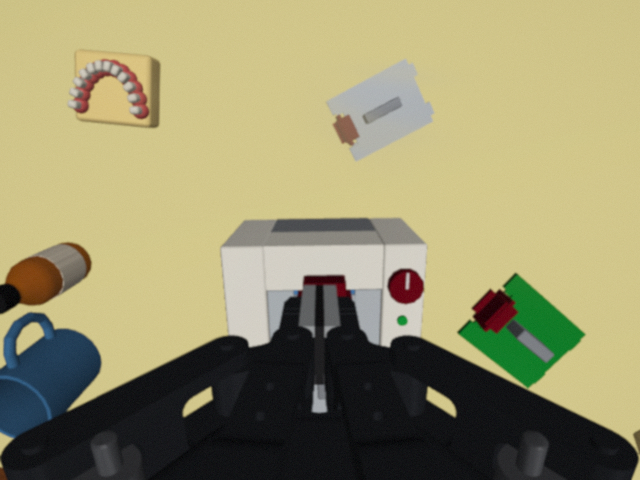

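The wrist view shows the tab straight beyond the shut fingers at (324,287), with the dial well clear at (406,287). The pad's outer side is at x' about -68 mm. Now I descend in front of it.

>>> jog_arm(offset=[[0, 0.009, 0.1], [0, 0.009, 0.2], [0, 0.009, 0.26], [0, 0.009, 0.262], [0, 0.009, 0.262], [0, 0.009, 0.262]], twist=[0, 0, 0, 0, 0, 0], fingers=[0, 0, 0, 0, 0, 0])

```text
t: 1.75
ee_pos: [0.4909, 0.2187, 0.1007]
orientation: [-0.186, 0.983, 0.0, 0.002]
contact_force: [1.5, -0.4, -0.3]
gripper_width: 0.002
grip_force: 0.0
```

>>> jog_arm(offset=[[-0.01, 0, 0], [-0.02, 0, 0], [-0.022, 0, 0], [-0.024, 0, 0], [-0.026, 0, 0], [-0.026, 0, 0], [-0.026, 0, 0]], twist=[0, 0, 0, 0, 0, 0, 0], fingers=[0, 0, 0, 0, 0, 0, 0])

```text
t: 2.45
ee_pos: [0.4992, 0.2216, 0.0984]
orientation: [-0.185, 0.983, 0.0, -0.0]
contact_force: [0.1, -0.3, -0.2]
gripper_width: 0.002
grip_force: 0.0
```

```bash
python3 -c "
from h import *
go(-.079,0,.096)"
```

```text
t 2.45 p [0.4992 0.2216 0.0984] unit xy [-0.0862  0.0038] yaw x -158.66 tilt [-3.e-04 -1.e-04 -1.e+00] F unit [-0.01 -0.34 -0.22] w 0.002 gf 0.0
offset [-0.0181 -0.0095  0.006 ]
```

>>> jog_arm(offset=[[-0.0025, 0, 0], [-0.005, 0, 0], [-0.0075, 0, 0], [-0.01, 0, 0], [-0.01, 0, 0], [-0.01, 0, 0]], twist=[0, 0, 0, 0, 0, 0], fingers=[0, 0, 0, 0, 0, 0])

```text
t: 3.05
ee_pos: [0.503, 0.2231, 0.0985]
orientation: [-0.185, 0.983, -0.0, -0.0]
contact_force: [-1.1, -1.0, 0.6]
gripper_width: -0.002
grip_force: 0.0
```

>>> jog_arm(offset=[[-0.0025, 0, 0], [-0.0025, 0, 0], [-0.0025, 0, 0]], twist=[0, 0, 0], fingers=[0, 0, 0])

```text
t: 3.35
ee_pos: [0.5039, 0.2234, 0.0985]
orientation: [-0.185, 0.983, 0.0, 0.0]
contact_force: [0.4, 0.1, 0.5]
gripper_width: -0.001
grip_force: 0.0
```

>>> jog_arm(offset=[[-0.0025, 0, 0], [-0.0025, 0, 0], [-0.0025, 0, 0]], twist=[0, 0, 0], fingers=[0, 0, 0])

```text
t: 3.65
ee_pos: [0.5049, 0.2238, 0.0985]
orientation: [-0.185, 0.983, -0.0, -0.0]
contact_force: [0.3, -0.4, 0.7]
gripper_width: 0.002
grip_force: 0.0
```

>>> jog_arm(offset=[[0, -0.007, 0.003], [0, -0.007, 0.003], [-0.0025, -0.007, 0.003], [-0.0025, -0.007, 0.003], [-0.0025, -0.007, 0.003]], twist=[0, 0, 0, 0, 0], fingers=[0, 0, 0, 0, 0])

```text
t: 4.15
ee_pos: [0.5068, 0.2216, 0.0973]
orientation: [-0.185, 0.983, -0.0, 0.0]
contact_force: [-0.4, 0.1, 0.1]
gripper_width: -0.001
grip_force: 0.0
```

>>> jog_arm(offset=[[-0.0025, 0, 0], [-0.0025, 0, 0], [-0.0025, 0, 0]], twist=[0, 0, 0], fingers=[0, 0, 0])

```text
t: 4.45
ee_pos: [0.5077, 0.2219, 0.0973]
orientation: [-0.185, 0.983, -0.0, -0.0]
contact_force: [0.2, -0.6, 0.6]
gripper_width: -0.003
grip_force: 0.2
```

>>> jog_arm(offset=[[-0.0025, 0, 0], [-0.0025, 0, 0], [-0.0025, 0, 0]], twist=[0, 0, 0], fingers=[0, 0, 0])

```text
t: 4.75
ee_pos: [0.5083, 0.2222, 0.0972]
orientation: [-0.185, 0.983, -0.0, -0.001]
contact_force: [-3.3, -1.3, 2.2]
gripper_width: -0.002
grip_force: 1.6
```

>>> jog_arm(offset=[[-0.0025, 0, 0], [-0.0025, 0, 0], [-0.0025, 0, 0]], twist=[0, 0, 0], fingers=[0, 0, 0])

```text
t: 5.05
ee_pos: [0.5092, 0.2225, 0.0972]
orientation: [-0.185, 0.983, -0.0, -0.001]
contact_force: [-4.7, -1.9, 3.0]
gripper_width: -0.001
grip_force: 2.5
```

>>> jog_arm(offset=[[-0.0025, 0, 0], [-0.005, 0, 0], [-0.005, 0, 0], [-0.005, 0, 0]], twist=[0, 0, 0, 0], fingers=[0, 0, 0, 0])

```text
t: 5.45
ee_pos: [0.5105, 0.223, 0.0972]
orientation: [-0.185, 0.983, -0.0, -0.001]
contact_force: [-6.8, -3.2, 5.2]
gripper_width: 0.002
grip_force: 3.9
```

>>> jog_arm(offset=[[-0.0025, 0, 0], [-0.0025, 0, 0], [-0.0025, 0, 0]], twist=[0, 0, 0], fingers=[0, 0, 0])

```text
t: 5.75
ee_pos: [0.5111, 0.2233, 0.0971]
orientation: [-0.185, 0.983, -0.0, -0.002]
contact_force: [-8.5, -2.7, 6.9]
gripper_width: 0.002
grip_force: 4.5
```

>>> jog_arm(offset=[[0, 0, -0.001], [0, 0, -0.001], [0, 0, -0.001]], twist=[0, 0, 0], fingers=[0, 0, 0])

```text
t: 6.05
ee_pos: [0.5109, 0.2232, 0.0972]
orientation: [-0.185, 0.983, -0.0, -0.002]
contact_force: [-6.7, -3.6, 4.7]
gripper_width: -0.001
grip_force: 4.3
```

>>> jog_arm(offset=[[-0.0015, 0, -0.001], [-0.0025, 0, -0.001], [-0.0025, 0, -0.001]], twist=[0, 0, 0], fingers=[0, 0, 0])

```text
t: 6.35
ee_pos: [0.5114, 0.2234, 0.0973]
orientation: [-0.185, 0.983, -0.0, -0.003]
contact_force: [-8.3, -3.3, 5.1]
gripper_width: 0.0
grip_force: 4.8
```

>>> jog_arm(offset=[[-0.0015, 0, -0.001], [-0.0025, 0, -0.002], [-0.0025, 0, -0.002]], twist=[0, 0, 0], fingers=[0, 0, 0])

```text
t: 6.65
ee_pos: [0.5117, 0.2234, 0.0973]
orientation: [-0.185, 0.983, -0.001, -0.003]
contact_force: [-8.9, -4.7, 2.6]
gripper_width: 0.004
grip_force: 5.0
```

>>> jog_arm(offset=[[-0.0015, 0, -0.001], [-0.0025, 0, -0.001], [-0.0025, 0, -0.001]], twist=[0, 0, 0], fingers=[0, 0, 0])

```text
t: 6.95
ee_pos: [0.5121, 0.2236, 0.0974]
orientation: [-0.185, 0.983, -0.001, -0.004]
contact_force: [-9.7, -5.4, 1.8]
gripper_width: -0.004
grip_force: 5.4
```

>>> jog_arm(offset=[[-0.0015, 0, -0.001], [-0.002, 0, -0.002], [-0.002, 0, -0.002]], twist=[0, 0, 0], fingers=[0, 0, 0])

```text
t: 7.25
ee_pos: [0.5125, 0.2237, 0.098]
orientation: [-0.185, 0.983, -0.001, -0.005]
contact_force: [-10.5, -5.3, 1.4]
gripper_width: 0.002
grip_force: 5.8
```

>>> jog_arm(offset=[[0, 0, -0.0025], [0, 0, -0.0025], [0, 0, -0.0025]], twist=[0, 0, 0], fingers=[0, 0, 0])

```text
t: 7.55
ee_pos: [0.5125, 0.2238, 0.0989]
orientation: [-0.185, 0.983, -0.001, -0.004]
contact_force: [-9.9, -5.5, 0.2]
gripper_width: 0.004
grip_force: 5.7
```

>>> jog_arm(offset=[[-0.0015, 0, -0.001], [-0.0025, 0, -0.0025], [-0.0025, 0, -0.004], [-0.0025, 0, -0.005], [-0.0025, 0, -0.005]], twist=[0, 0, 0, 0, 0], fingers=[0, 0, 0, 0, 0])

```text
t: 8.05
ee_pos: [0.5132, 0.2241, 0.1008]
orientation: [-0.185, 0.983, -0.001, -0.005]
contact_force: [-10.0, -6.1, 1.1]
gripper_width: 0.001
grip_force: 6.1
```

>>> jog_arm(offset=[[0, 0, -0.0025], [0, 0, -0.005], [0, 0, -0.005]], twist=[0, 0, 0], fingers=[0, 0, 0])

```text
t: 8.35
ee_pos: [0.5134, 0.2241, 0.103]
orientation: [-0.185, 0.983, -0.001, -0.005]
contact_force: [-10.4, -5.7, 0.9]
gripper_width: -0.0
grip_force: 5.9
```

```bash
cat > chk.py <<'E'
from h import *
import sys
st(); f=grab('scene',sys.argv[1]); C=cloud(f)
z=C[...,2]; D=C[...,:2]-U0; x=D@UX; y=D@UV
hsv=cv2.cvtColor(f["color"],cv2.COLOR_RGB2HSV)
m=((hsv[...,0]<10)|(hsv[...,0]>165))&(hsv[...,1]>110)&(abs(x+.06)<.03)&(abs(y)<.03)&(z>.094)
print('tab',m.sum(),np.round([np.percentile(x[m],[2,98]),np.percentile(z[m],[2,50,98])[:2],np.percentile(z[m],[90,98])],4).tolist())
for a in(-.02,-.01,0,.01,.02,):
    m=(abs(x-a)<.005)&(abs(y)<.009)&(z>.105)&(z<.16); print('handle x',a,m.sum(),np.round(np.percentile(z[m],[50,90]),4) if m.any() else '')
for a in(-.04,-.02,0,.02,.04,.07):
    m=(abs(x-a)<.006)&(abs(y)>.012)&(abs(y)<.038)&(z>.08)&(z<.105); print('plate x',a,m.sum(),np.round(np.median(z[m]),4) if m.any() else '')
E
python3 chk.py s1
```

```text
t 8.35 p [0.5134 0.2241 0.103 ] unit xy [-0.072  0.001] yaw x -158.63 tilt [-0.0087 -0.0032 -1.    ] F unit [-11.72  -1.48   0.86] w -0.0 gf 5.9
tab 260 [[-0.0628, -0.0325], [0.0966, 0.1122], [0.2342, 0.2941]]
handle x -0.02 6 [0.1145 0.1156]
handle x -0.01 33 [0.115  0.1175]
handle x 0 29 [0.1145 0.1166]
handle x 0.01 34 [0.1144 0.116 ]
handle x 0.02 30 [0.1144 0.116 ]
plate x -0.04 99 0.0944
plate x -0.02 89 0.0926
plate x 0 89 0.0915
plate x 0.02 111 0.091
plate x 0.04 117 0.0899
plate x 0.07 117 0.089
```

The edge is rising with the fingertip: the plate slopes from 94.4 mm at x' -40 to 89.9 mm at x' +40. I keep going.

>>> jog_arm(offset=[[0, 0, -0.0025], [0, 0, -0.005], [-0.0005, 0, -0.0075], [-0.001, 0, -0.01], [-0.001, 0, -0.01]], twist=[0, 0, 0, 0, 0], fingers=[0, 0, 0, 0, 0])

```text
t: 8.9
ee_pos: [0.514, 0.2244, 0.1072]
orientation: [-0.185, 0.983, -0.001, -0.004]
contact_force: [-9.8, -5.7, 1.1]
gripper_width: 0.005
grip_force: 5.8
```

>>> jog_arm(offset=[[0, 0, -0.0025], [0, 0, -0.005], [0, 0, -0.0075], [0, 0, -0.0075]], twist=[0, 0, 0, 0], fingers=[0, 0, 0, 0])

```text
t: 9.3
ee_pos: [0.5143, 0.2245, 0.1104]
orientation: [-0.185, 0.983, -0.001, -0.004]
contact_force: [-9.2, -4.6, 1.8]
gripper_width: 0.001
grip_force: 5.5
```

```bash
python3 chk.py s2
```

```text
t 9.3 p [0.5143 0.2245 0.1104] unit xy [-0.0711  0.0011] yaw x -158.63 tilt [-0.0075 -0.0028 -1.    ] F unit [-10.2   -0.93   1.76] w 0.001 gf 5.5
tab 261 [[-0.0596, -0.0324], [0.1016, 0.1185], [0.2067, 0.3043]]
handle x -0.02 6 [0.1162 0.1204]
handle x -0.01 34 [0.1194 0.122 ]
handle x 0 32 [0.118  0.1201]
handle x 0.01 33 [0.1175 0.1195]
handle x 0.02 37 [0.1167 0.1191]
plate x -0.04 91 0.0994
plate x -0.02 94 0.0976
plate x 0 100 0.0955
plate x 0.02 110 0.0928
plate x 0.04 121 0.0913
plate x 0.07 118 0.0888
```

>>> jog_arm(offset=[[-0.001, 0, -0.0025], [-0.001, 0, -0.005], [-0.001, 0, -0.005]], twist=[0, 0, 0], fingers=[0, 0, 0])

```text
t: 9.65
ee_pos: [0.5147, 0.2247, 0.1125]
orientation: [-0.185, 0.983, -0.001, -0.004]
contact_force: [-9.6, -4.8, 1.4]
gripper_width: 0.001
grip_force: 5.5
```

>>> jog_arm(offset=[[0.005, 0, 0], [0.01, 0, 0], [0.015, 0, 0], [0.02, 0, 0], [0.03, 0, 0], [0.05, 0, 0], [0.05, 0, -0.1], [0.05, 0, -0.15], [0.05, 0, -0.15]], twist=[0, 0, 0, 0, 0, 0, 0, 0, 0], fingers=[0, 0, 0, 0, 0, 0, 40, 40, 40])

```text
t: 10.55
ee_pos: [0.5015, 0.219, 0.1783]
orientation: [-0.185, 0.983, 0.0, 0.004]
contact_force: [0.8, 0.1, 0.8]
gripper_width: 0.467
grip_force: 0.0
```

```bash
python3 chk.py s3
python3 - <<'E'
from h import *
f=load("s3"); u=proj(f,np.r_[U0,.1])[0].astype(int); print(u)
c=f["color"][u[1]-70:u[1]+60,u[0]-80:u[0]+90,::-1]
cv2.imwrite("pics/s3c.png",cv2.resize(c,None,fx=4,fy=4,interpolation=cv2.INTER_CUBIC))
go(0,0,.19)
E
```

```text
t 10.55 p [0.5015 0.219  0.1783] unit xy [-0.085   0.0006] yaw x -158.65 tilt [ 0.0085  0.0018 -1.    ] F unit [ 0.79 -0.19  0.84] w 0.467 gf 0.0
tab 285 [[-0.0754, -0.0412], [0.0958, 0.1158], [0.2791, 0.3734]]
handle x -0.02 6 [0.1126 0.1161]
handle x -0.01 34 [0.1176 0.1193]
handle x 0 35 [0.116  0.1181]
handle x 0.01 31 [0.1158 0.118 ]
handle x 0.02 28 [0.1147 0.1173]
plate x -0.04 104 0.0969
plate x -0.02 89 0.0956
plate x 0 92 0.0935
plate x 0.02 113 0.0916
plate x 0.04 119 0.0899
plate x 0.07 118 0.089
[402 242]
t 10.6 p [0.5002 0.2187 0.176 ] unit xy [-0.0863  0.0008] yaw x -158.65 tilt [ 0.0046  0.001  -1.    ] F unit [-0.24  0.1  -0.53] w 0.47 gf 0.0
offset [-0.2159 -0.0015 -0.034 ]
```

View pics/s3c.png

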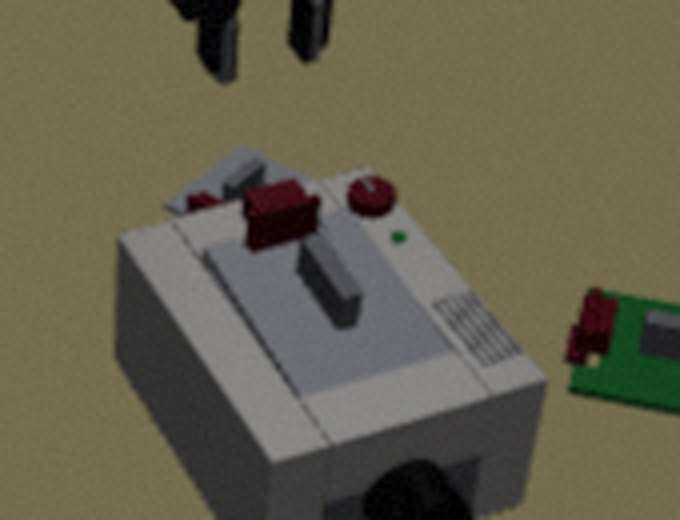

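The cover is propped: slope about 5°, hook on the near lip, tab intact at crop (285,215). Now I grip the handle.

>>> jog_arm(offset=[[-0.1, -0.001, -0.03], [-0.216, -0.001, -0.03], [-0.216, -0.001, 0], [-0.216, -0.001, 0.05], [-0.216, -0.001, 0.1], [-0.216, -0.001, 0.13], [-0.216, -0.001, 0.16], [-0.216, -0.001, 0.16], [-0.216, -0.001, 0.16]], twist=[0, 0, 0, 0, 0, 0, 0, 0, 0], fingers=[40, 40, 40, 40, 40, 40, 40, 40, 40])

```text
t: 11.5
ee_pos: [0.5796, 0.2496, 0.1104]
orientation: [-0.185, 0.983, 0.0, 0.0]
contact_force: [0.5, 0.6, 0.0]
gripper_width: 0.471
grip_force: 0.0
```

```bash
python3 -c "
from h import *
go(0,0,.1)"
```

```text
t 11.5 p [0.5796 0.2496 0.1104] unit xy [-0.0011  0.0004] yaw x -158.65 tilt [ 3.e-04  1.e-04 -1.e+00] F unit [0.71 0.32 0.03] w 0.471 gf 0.0
offset [-0.0027 -0.001   0.0259]
```

>>> jog_arm(offset=[[-0.002, 0, 0.015], [-0.002, 0, 0.025], [-0.002, 0, 0.025], [-0.002, 0, 0.025], [-0.002, 0, 0.025], [-0.002, 0, 0.025], [-0.002, 0, 0.025], [-0.002, 0, 0.025], [-0.002, 0, 0.025]], twist=[0, 0, 0, 0, 0, 0, 0, 0, 0], fingers=[40, 40, 30, 20, 16, 0, 0, 0, 0])

```text
t: 12.4
ee_pos: [0.5805, 0.2499, 0.1005]
orientation: [-0.185, 0.983, 0.0, 0.0]
contact_force: [-1.6, -0.9, 4.0]
gripper_width: 0.124
grip_force: 59.8
```

```bash
python3 chk.py s4
```

```text
t 12.4 p [0.5805 0.2499 0.1005] unit xy [-0.0002  0.0004] yaw x -158.64 tilt [ 3.e-04  1.e-04 -1.e+00] F unit [-1.83 -0.28  4.04] w 0.124 gf 59.8
tab 59 [[-0.0615, -0.042], [0.0951, 0.1082], [0.1182, 0.1186]]
handle x -0.02 0 
handle x -0.01 4 [0.1351 0.1375]
handle x 0 37 [0.1298 0.1421]
handle x 0.01 97 [0.1268 0.1501]
handle x 0.02 35 [0.1152 0.13  ]
plate x -0.04 58 0.0965
plate x -0.02 57 0.0946
plate x 0 83 0.0934
plate x 0.02 112 0.0915
plate x 0.04 119 0.0901
plate x 0.07 121 0.0893
```

>>> jog_arm(offset=[[0.001, 0, -0.001], [0.003, 0, -0.002], [0.005, 0, -0.002], [0.0075, 0, -0.003], [0.0075, 0, -0.003]], twist=[0, 0, 0, 0, 0], fingers=[0, 0, 0, 0, 0])

```text
t: 12.95
ee_pos: [0.5771, 0.2486, 0.1009]
orientation: [-0.185, 0.983, -0.0, -0.001]
contact_force: [0.2, -0.6, -0.0]
gripper_width: 0.127
grip_force: 59.4
```

>>> jog_arm(offset=[[0.0025, 0, -0.0005], [0.005, 0, -0.001], [0.0075, 0, -0.0015], [0.01, 0, -0.002], [0.01, 0, -0.002]], twist=[0, 0, 0, 0, 0], fingers=[0, 0, 0, 0, 0])

```text
t: 13.45
ee_pos: [0.5737, 0.2473, 0.1021]
orientation: [-0.185, 0.983, -0.0, -0.0]
contact_force: [0.3, -0.6, -1.4]
gripper_width: 0.12
grip_force: 59.4
```

>>> jog_arm(offset=[[0.0025, 0, -0.001], [0.005, 0, -0.002], [0.0075, 0, -0.003], [0.0075, 0, -0.006], [0.0075, 0, -0.009], [0.0075, 0, -0.012], [0.0075, 0, -0.012]], twist=[0, 0, 0, 0, 0, 0, 0], fingers=[0, 0, 0, 0, 0, 0, 0])

```text
t: 14.15
ee_pos: [0.5713, 0.2463, 0.1073]
orientation: [-0.185, 0.983, 0.0, 0.0]
contact_force: [0.2, 0.5, -1.2]
gripper_width: 0.12
grip_force: 59.4
```

>>> jog_arm(offset=[[0, 0, -0.0125], [0, 0, -0.025], [0, 0, -0.06], [0, 0, -0.1], [0, 0, -0.2], [0, 0, -0.3], [0, 0, -0.35], [0, 0, -0.35], [0, 0, -0.35]], twist=[0, 0, 0, 0, 0, 0, 0, 0, 0], fingers=[0, 0, 0, 0, 0, 0, 0, 0, 0])

```text
t: 15.05
ee_pos: [0.571, 0.2462, 0.2473]
orientation: [-0.185, 0.983, 0.0, 0.0]
contact_force: [-0.2, 0.1, -1.5]
gripper_width: 0.123
grip_force: 59.3
```

Run:
```python
from h import *
p,Rm=st(); f=grab('scene','s5'); C=cloud(f); z=C[...,2]; D=C[...,:2]-p[:2]; ux=-Rm[:2,0]; uy=Rm[:2,1]; x=D@ux; y=D@uy
for a in(-.045,-.03,-.015,0,.015,.03,.045):
    m=(abs(x-a)<.006)&(abs(abs(y)-.03)<.01)&(abs(z-p[2])<.03); print(a,m.sum(),np.round(np.median(z[m])-p[2],4) if m.any() else '')
t=np.array([.5483,-.1864,p[2]]); print(np.round(Rm.T@(t-p)/.4,4))
u=proj(f,p)[0].astype(int); print(u)
c=f["color"][max(u[1]-75,0):u[1]+75,u[0]-95:u[0]+95,::-1]
cv2.imwrite("pics/s5c.png",cv2.resize(c,None,fx=3.5,fy=3.5,interpolation=cv2.INTER_CUBIC))
```

```text
t 15.05 p [0.571  0.2462 0.2473] unit xy [-0.0103  0.0004] yaw x -158.65 tilt [ 8.e-04  2.e-04 -1.e+00] F unit [-0.17  0.2  -1.54] w 0.123 gf 59.3
-0.045 42 -0.0034
-0.03 39 -0.0047
-0.015 54 -0.0058
0 79 -0.007
0.015 90 -0.0085
0.03 92 -0.0096
0.045 101 -0.0108
[ 4.467e-01 -9.867e-01 -2.000e-04]
[406 179]
```

View pics/s5c.png

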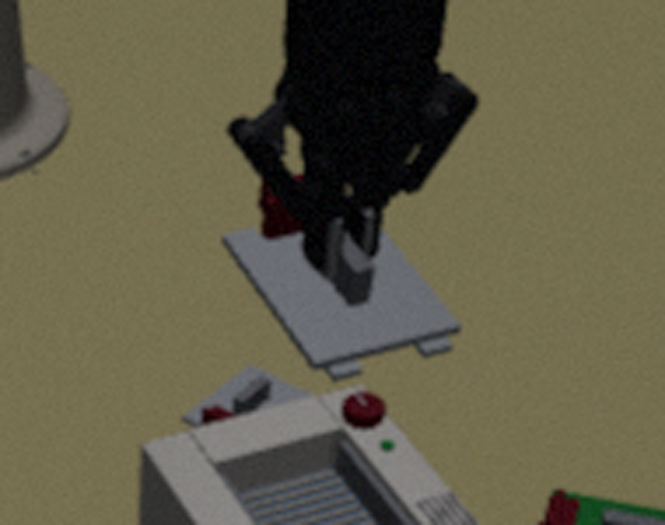

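The cover is free, and both tongues show at crop (345,370) and (433,347). It hangs at 4.7°, handle up. Now I carry it over the tray.

>>> jog_arm(offset=[[0.05, -0.11, 0], [0.1, -0.22, 0], [0.15, -0.33, 0], [0.2, -0.44, 0], [0.25, -0.55, 0], [0.3, -0.66, 0], [0.35, -0.77, 0], [0.4, -0.88, 0], [0.447, -0.987, 0], [0.447, -0.987, 0]], twist=[0.03, 0.06, 0.1, 0.14, 0.18, 0.22, 0.26, 0.3, 0.3, 0.3], fingers=[0, 0, 0, 0, 0, 0, 0, 0, 0, 0])

```text
t: 16.1
ee_pos: [0.5464, -0.1915, 0.2444]
orientation: [-0.065, 0.998, 0.0, -0.002]
contact_force: [0.0, 1.5, -1.3]
gripper_width: 0.122
grip_force: 59.4
```

>>> jog_arm(offset=[[0, 0, 0.1], [0, 0, 0.2], [0, 0, 0.3], [0, 0, 0.4], [0, 0, 0.45], [0, 0, 0.48], [0, 0, 0.5], [0, 0, 0.52], [0, 0, 0.52], [0, 0, 0.52]], twist=[0, 0, 0, 0, 0, 0, 0, 0, 0, 0], fingers=[0, 0, 0, 0, 0, 0, 0, 0, 0, 0])

```text
t: 17.1
ee_pos: [0.5489, -0.1869, 0.0398]
orientation: [-0.068, 0.998, -0.0, 0.001]
contact_force: [0.2, -0.2, -0.8]
gripper_width: 0.12
grip_force: 59.4
```

```bash
cat > tr.py <<'E'
from h import *
import sys
p,Rm=st(); f=grab('scene',sys.argv[1]); C=cloud(f); z=C[...,2]; D=C[...,:2]-p[:2]; ux=-Rm[:2,0]; uy=Rm[:2,1]; x=D@ux; y=D@uy
print('off',np.round(Rm.T@(np.array([.5483,-.1864,p[2]])-p)/.4,4))
for a in(-.045,-.03,-.015,0,.015,.03,.045):
    m=(abs(x-a)<.006)&(abs(abs(y)-.03)<.01)&(abs(z-p[2])<.03); print(a,m.sum(),np.round(np.median(z[m]),4) if m.any() else '')
E
python3 tr.py s6
```

```text
t 17.1 p [ 0.5489 -0.1869  0.0398] unit xy [-0.1897 -0.3944] yaw x -172.15 tilt [ 1.3e-03 -8.0e-04 -1.0e+00] F unit [ 0.13 -0.32 -0.75] w 0.12 gf 59.4
off [ 0.0012  0.0014 -0.    ]
-0.045 32 0.0357
-0.03 64 0.0351
-0.015 65 0.0335
0 79 0.0325
0.015 75 0.0309
0.03 75 0.03
0.045 88 0.0283
```

>>> jog_arm(offset=[[0, 0, 0.01], [0, 0, 0.02], [0, 0, 0.028], [0, 0, 0.032], [0, 0, 0.032]], twist=[0, 0, 0, 0, 0], fingers=[0, 0, 0, 0, 0])

```text
t: 17.65
ee_pos: [0.5479, -0.1864, 0.0256]
orientation: [-0.068, 0.998, 0.0, -0.0]
contact_force: [-0.3, -0.3, -1.2]
gripper_width: 0.127
grip_force: 59.4
```

>>> jog_arm(offset=[[0, 0, 0.0025], [0, 0, 0.005], [0, 0, 0.0075], [0, 0, 0.0075]], twist=[0, 0, 0, 0], fingers=[0, 0, 0, 0])

```text
t: 18.05
ee_pos: [0.5485, -0.1868, 0.0239]
orientation: [-0.068, 0.998, -0.0, 0.0]
contact_force: [-3.9, 1.6, 4.4]
gripper_width: 0.12
grip_force: 60.2
```

>>> jog_arm(offset=[[0, 0, 0.0025], [0, 0, 0.004], [0, 0, 0.004]], twist=[0, 0, 0], fingers=[0, 0, 0])

```text
t: 18.35
ee_pos: [0.5487, -0.1871, 0.0233]
orientation: [-0.069, 0.998, -0.0, 0.0]
contact_force: [-6.8, 2.2, 10.7]
gripper_width: 0.124
grip_force: 61.1
```

>>> jog_arm(offset=[[0.001, 0, 0.0015], [0.0015, 0, 0.0025], [0.0015, 0, 0.0025]], twist=[0, 0, 0], fingers=[0, 0, 0])

```text
t: 18.65
ee_pos: [0.5485, -0.1873, 0.0223]
orientation: [-0.069, 0.998, -0.001, 0.001]
contact_force: [-4.7, 1.8, 9.1]
gripper_width: 0.122
grip_force: 61.0
```

>>> jog_arm(offset=[[0.001, 0, 0.0015], [0.0015, 0, 0.0025], [0.0015, 0, 0.0025]], twist=[0, 0, 0], fingers=[0, 0, 0])

```text
t: 18.95
ee_pos: [0.5482, -0.1874, 0.0214]
orientation: [-0.068, 0.998, -0.001, 0.001]
contact_force: [-4.1, 1.5, 9.0]
gripper_width: 0.124
grip_force: 61.0
```

```bash
python3 tr.py s7
```

```text
t 18.95 p [ 0.5482 -0.1874  0.0214] unit xy [-0.1905 -0.3946] yaw x -172.15 tilt [ 0.0023 -0.0012 -1.    ] F unit [-3.27  2.89  8.96] w 0.124 gf 61.0
off [-0.0006  0.0024 -0.    ]
-0.045 26 0.0158
-0.03 58 0.0154
-0.015 60 0.0146
0 69 0.0144
0.015 74 0.0134
0.03 70 0.0131
0.045 81 0.0125
```

>>> jog_arm(offset=[[0.001, 0, 0.0015], [0.001, 0, 0.003], [0.0015, 0, 0.004], [0.0015, 0, 0.004]], twist=[0, 0, 0, 0], fingers=[0, 0, 0, 0])

```text
t: 19.4
ee_pos: [0.5476, -0.1876, 0.0198]
orientation: [-0.068, 0.998, -0.001, 0.001]
contact_force: [-4.0, 1.1, 9.6]
gripper_width: 0.122
grip_force: 61.2
```

>>> jog_arm(offset=[[0.0005, 0, 0.0015], [0.0005, 0, 0.0015], [0.0005, 0, 0.0015]], twist=[0, 0, 0], fingers=[0, 0, 0])

```text
t: 19.7
ee_pos: [0.5474, -0.1876, 0.0193]
orientation: [-0.068, 0.998, -0.001, 0.001]
contact_force: [-2.8, 0.8, 9.1]
gripper_width: 0.121
grip_force: 61.3
```

```bash
python3 tr.py s8
```

```text
t 19.7 p [ 0.5474 -0.1876  0.0193] unit xy [-0.1913 -0.3946] yaw x -172.15 tilt [ 0.0022 -0.0014 -1.    ] F unit [-2.3  1.8  9.1] w 0.121 gf 61.3
off [-0.0027  0.0028  0.    ]
-0.045 31 0.0121
-0.03 53 0.012
-0.015 64 0.0125
0 71 0.0122
0.015 71 0.0122
0.03 69 0.0121
0.045 81 0.0121
```

>>> jog_arm(offset=[[0, 0, 0.001], [0, 0, 0.0015], [0, 0, 0.0015]], twist=[0, 0, 0], fingers=[0, 0, 0])

```text
t: 20.05
ee_pos: [0.5472, -0.1877, 0.0189]
orientation: [-0.068, 0.998, -0.001, 0.001]
contact_force: [-4.4, 1.1, 11.7]
gripper_width: 0.124
grip_force: 61.7
```

>>> jog_arm(offset=[[0, 0, -0.0015], [0, 0, -0.0025], [0, 0, -0.0025], [0, 0, -0.0025], [0, 0, -0.0025], [0, 0, -0.0025]], twist=[0, 0, 0, 0, 0, 0], fingers=[0, 0, 20, 40, 40, 40])

```text
t: 20.65
ee_pos: [0.546, -0.1867, 0.0174]
orientation: [-0.068, 0.998, 0.0, -0.0]
contact_force: [0.7, -0.5, 0.5]
gripper_width: 0.469
grip_force: 0.0
```

>>> jog_arm(offset=[[0, 0, -0.02], [0, 0, -0.05], [0, 0, -0.1], [0, 0, -0.2], [0, 0, -0.3], [0, 0, -0.4], [0, 0, -0.45], [0, 0, -0.45]], twist=[0, 0, 0, 0, 0, 0, 0, 0], fingers=[40, 40, 40, 40, 40, 40, 40, 40])

```text
t: 21.45
ee_pos: [0.5486, -0.1882, 0.2034]
orientation: [-0.068, 0.998, -0.003, 0.004]
contact_force: [0.1, 0.9, -0.7]
gripper_width: 0.464
grip_force: 0.0
```

Run:
```python
from h import *
st(); f=grab('scene','s9'); C=cloud(f); z=C[...,2]; D=C[...,:2]-np.array([.5474,-.1876]); a=np.radians(7.85); x=D@[np.cos(a),np.sin(a)]; y=D@[-np.sin(a),np.cos(a)]
for v in(-.045,-.03,0,.03,.045):
    m=(abs(x-v)<.006)&(abs(abs(y)-.03)<.01)&(z<.05); print(v,m.sum(),np.round(np.median(z[m]),4))
b=(load('scene0')["color"][200:370,130:330,::-1]); c=f["color"][200:370,130:330,::-1]
cv2.imwrite("pics/s9c.png",cv2.resize(np.hstack([b,c]),None,fx=2,fy=2,interpolation=cv2.INTER_CUBIC))
```

```text
t 21.45 p [ 0.5486 -0.1882  0.2034] unit xy [-0.1904 -0.3956] yaw x -172.15 tilt [ 0.0083 -0.005  -1.    ] F unit [ 0.46  0.83 -0.7 ] w 0.464 gf 0.0
-0.045 54 0.0113
-0.03 66 0.0121
0 68 0.0118
0.03 79 0.0122
0.045 81 0.012
```

View pics/s9c.png

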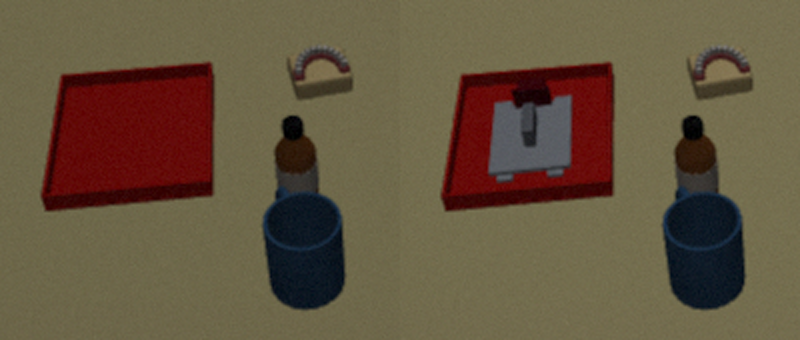

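The cover lies flat in the tray, handle up, at (530,130), with the plate at 12 mm all along. The cast, bottle and mug are unmoved, and the gripper is clear.

```bash
python3 -c "
from bench import order; print(order.hand_in())"
```

```text
the job is handed in; nothing more can be done
None
```

The job is handed in at about 21.5 s of the 72 s: the tab was pressed in with about 12 N and is intact. The cover's tongues came out with no noticeable force, it lies flat in the red tray with its handle up, and the cast, bottle and mug stand where they were.

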